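# Park the spring plunger and shift the carriage

## Robot

A 6-joint arm with a two-finger parallel gripper is mounted at the origin on a cart in front of the work surface, level with it; the furniture and walls round the work are solid. World frame = base frame: x ahead of the robot, y to its left, z up, the work surface at z = 0. Lengths are in m, angles in rad, forces in N, time in s.
With the tool pointing down it reaches from about 0.25 to 0.725 m from the base axis. Payload 4 kg.
Tool frame: the origin (TCP) lies between the finger pads; the fingertips stand ahead of it and the grasp point (between the pads) lies 8 mm behind it (r.tip_reach is the x of the fingertips in the tool frame, in m); x points along the fingers, z is the direction in which the jaws open and shut, and the axes are right-handed (so a half turn about x gives the same grasp; the last joint's range is limited). The gripper opens to 85 mm and grips with 20 to 120 N. Pads are 22 mm wide; open, the fingers measure 114 mm over their backs; the gripper's body (76 mm by 85 mm) begins 54 mm behind the grasp point. The pads swing forward as they close: fully open they stand 13 mm farther back than shut.
Start: joints at [-1.126, 0.241, 0.005, 1.335, 0, 1.571], TCP at [0.215, -0.451, 0.242] pointing down, gripper open.
Joint ranges: [-2.72, 2.72], [-1.05, 1.87], [-1.09, 1.28], [-1.99, 2.15], [-1.42, 1.44], [-3.14, 3.14]. Speed limits (rad/s): [2.79, 2.79, 3.14, 3.14, 3.14, 3.14].

## Interface

Orientations are given as a 3x3 rotation matrix whose columns are the frame's x, y, z axes.
In Python, from rig import sensors, viewer, r gives the robot as it stands. The module is installed in compiled form; this text tells all that it offers.
- The arm moves only by the tool move_arm, never from a script. Its argument "motion" is a list of rows, each a list of 3 entries, a list of its own where there are three numbers: the closure, from 0 (fully open) to 1 (shut), then the shift along the tool's x, y, z in m, then the turn about the tool's x in degrees. In form: [[hand, [x, y, z], turn], ...]. A call has 1 to 10 rows; each row shifts and turns the pose as measured when the row begins, along the tool's axes as they then stand; what a row does not reach is not made up. A row lasts 1/10 s, in which the tool goes at most 50 mm and 8.59 degrees, less where a joint would pass 70% of its speed; a pose out of reach is approached as far as the arm can. A call is refused whole if a number of a shift passes 0.05 or a number of a turn 8.59, either way. A call with a gripper value outside its range is refused whole. The fingers move at their own pace and stop on an object; "squeeze" is the grip in N (left out, the last holds). Time passes only in rows, so rows that do not move let the fingers close. It gives the time, the measured TCP pose, the force and the opening at its end, in the units of the state.
- sensors.read_state(): the state, without advancing time (a new reading comes with each control period).
- viewer.grab_frame(name): name is "scene" or "top" or "wrist"; returns the picture (420x560x3 uint8, red, green, blue); there is no depth.
- viewer.camera_params(name): a dict with "vfov" (degrees; the focal length in pixels is half the picture's height over the tangent of half this angle, whatever the lens; pixels are square), "cx", "cy" (the principal point, pixels), "R" (3x3) and "t" (3): a world point X has camera coordinates R X + t. Camera axes: x right, y down, z forward; pixel columns grow to the right and rows downward; lengths in m; the calibration is good to about 2 mm. The wrist camera is an equidistant fisheye: a pixel r from the principal point sees the ray r / f radians off the axis. A picture is of the moment at which its call begins: read the wrist's pose just before it. camera_params takes no time and is no camera call; for the wrist camera it gives the pose at the moment of the call.
- r.sign_off(): hands the job in, once; it reports no verdict.
The state is a dict: "t": time; "joint_positions": joint angles; "joint_vel": joint speeds; "effort": joint torques, N m; "ee_pos": TCP position; "orientation": TCP orientation; "contact_force": force on the tool from outside, world axes, zero at the start; "moment": the same for the moment, N m; "finger_gap": opening from 0.0 (shut) to 1.0 (fully open).
Only numpy, scipy, OpenCV 4.12 (cv2) and the standard library are available. Lean on these libraries where they do the work, as an engineer would, in place of code of your own. Each camera call takes 0.05 s, during which the arm holds its last target.

## Task

The blue nest's carriage on the assembly jig is locked by a spring plunger. Pull the black T-handle up and twist it clockwise, feeling gently for the stop, then let it settle into its rest notch so that it stays retracted when you let go. Then slide the carriage by its red post all the way to the rubber end stop without ramming it, leaving the plunger parked, the teal handle in the nest and the other things on the bench where they are.

Things in the scene. Friction and masses are not known exactly. Their poses are not given: they have to be found in the camera images.
- jig: Fixed aluminium jig plate, 170 (its x) x 365 (its y) x 12 mm, lying on the bench; origin on its underside, near its middle; z up. The carriage runs along its +y. The plunger's upright axis stands at x -45, y +60 mm in this frame, on a grey bracket whose top is 50 mm above the bench.
- t_handle_mid (a point): Centre of the plunger's black T-handle bar: 42 mm long (this frame's x), 13 mm wide (y), 18 mm high; z up. 93 mm above the bench with the plunger down; rises and turns with the handle. Below the bar the way is free down to 77 mm above the bench (top of the red stop peg). At home the bar lies along the jig's x.
- plunger (a joint): Lift of the plunger in m: 0 down (pin in the carriage's hole, locked), 0.020 hard end. A spring pulls it down: 7 N at 0, 13 N at the top; it goes home if let go. Below 0.006 the slot stops it turning. Dog lying on the plain collar: 0.006 (still locked, NOT parked). The rest notch's lip is passed only above 0.013. Dog in the rest notch: 0.0095, carriage free.
- spindle (a joint): Turn of the T-handle in rad: 0 home, growing clockwise from above (the only way it turns; slight friction). The notch is on an adjustable ring: yellow floor and lip, red upright peg behind. Lifted over the lip, the dog meets the peg somewhere from 0.80 to 1.45, different every time, not reported: feel the moment rise. From there back to 0.10 less it is over the notch and drops in when let down.
- t_handle: The same T-handle with its dog: a small steel pin, 5 mm thick, that sticks out of the spindle 38.5 mm below the bar's centre toward this frame's -x, to 20 mm from the axis. At home it lies in the collar's slot on the robot's side. Origin at the bar's centre, axes as the point. Peg, collar and lock must not be loaded by more than 25 N (about 0.35 N m of twist on the handle).
- carriage: Dark steel carriage, 56 (x) x 237 (y) mm, with a blue open nest (inside 34 x 180 mm, floor 26 mm and rims 38 mm above the bench, its centre at y +15 mm of this frame). Origin 12 mm above the bench, axes as the jig's; it slides along the jig's +y.
- post_mid (a point): A point on the axis of the carriage's red push post, 18 mm in diameter, 67 mm above the bench; the round post stands upright to 85 mm above the bench on a 28 mm foot and is clear of the nest by 11 mm.
- slide (a joint): Travel of the carriage in m along the jig's +y: 0 at the start (locked, 1.5 mm play), 0.090 where it meets the rubber end stop. Sliding takes about 2 N. It must not be pressed on the stop or the lock pin with more than 30 N.
- grip_mid (a point): Centre of the loose teal tool handle, 170 x 31 x 23 mm, lying in the nest along the carriage's y; it rides along.
- mug: White mug, 97 mm high, bystander; origin under its centre.
- grip_2: Second loose teal tool handle, 170 mm long, lying on the bench, bystander; origin under its centre.
- glue_bottle: White glue bottle with a red cap, 121 mm high, bystander; origin under its centre.
- whisk_head: Wire whisk head, 144 mm long, bystander; origin under its centre.

How it is judged:
By the outcome, as a careful person would: the job done as asked, in the order asked, and still so for the second after the job is handed in, with the robot touching nothing.
It also fails if it takes over 72 s, if anything falls off the work surface, if the arm or the gripper's body presses on something with over 40 N, if the wrist force passes 120 N, or if a joint passes its speed limit or range.

## Working session

There is one attempt and no reset: what is moved stays moved. The work goes in short steps, Python scripts to look and compute and a tool call to move; the robot and the scene stay as the last step left them, time stands still between calls to the robot, and variables do not carry over. Pictures are saved under pics/ and viewed, and the job is handed in when it is done.

Besides the shell and the picture viewer there is one more tool, called after "Emit:" as name(argument=value, ...) on one line, values as JSON. move_arm: Moves the arm, as the interface text tells. Its arguments: {"type":"object","properties":{"motion":{"type":"array","items":{"type":"array"}},"squeeze":{"type":"number"}},"required":["motion"]}

```bash
mkdir -p pics; python3 - <<'E'
from rig import sensors, viewer, r
import cv2,numpy as np
for n in ["scene","top","wrist"]:
    p=viewer.camera_params(n); im=viewer.grab_frame(n)
    cv2.imwrite(f"pics/{n}0.png",im[:,:,::-1]); print(n,p)
print(sensors.read_state(), r.tip_reach)
E
```

```text
scene {'vfov': 43.574976707721035, 'cx': 287.34756589119746, 'cy': 205.37559182459364, 'R': array([[-0.46094706, -0.88717518, -0.02116638],
       [-0.45345885,  0.25597074, -0.8537295 ],
       [ 0.76282559, -0.38392602, -0.52028639]]), 't': array([0.29416803, 0.33459574, 0.9033269 ])}
top {'vfov': 50.41393601008859, 'cx': 280.7422191212035, 'cy': 210.10187519528714, 'R': array([[ 0.00498296, -0.99996207, -0.007144  ],
       [-0.99800545, -0.00452337, -0.06296548],
       [ 0.06293078,  0.00744351, -0.99799014]]), 't': array([0.00945986, 0.55866446, 1.34119566])}
wrist {'vfov': 65.70646984690485, 'cx': 278.27530111664385, 'cy': 210.66186507795567, 'R': array([[ 0.43018759, -0.90273664, -0.00227858],
       [-0.87030967, -0.41540274,  0.26457823],
       [-0.23979099, -0.1118352 , -0.96436153]]), 't': array([-0.49873991, -0.03474455,  0.38032829])}
{'t': 0.15, 'joint_positions': array([-1.12596293e+00,  2.41219566e-01,  4.03936935e-03,  1.33520182e+00,
        2.18852338e-05,  1.57078425e+00]), 'joint_vel': array([-0.00045863, -0.00065054,  0.00407258,  0.0015808 ,  0.00125211,
        0.00104929]), 'effort': array([ 4.37138078e-04, -3.72635722e+01,  2.52637947e+01,  1.24237913e-02,
        2.16176704e-05, -6.29098533e-07]), 'ee_pos': array([ 0.21496178, -0.4509236 ,  0.24162979]), 'orientation': array([[-6.62578886e-04,  9.02677186e-01,  4.30317858e-01],
       [ 1.44079178e-03,  4.30318367e-01, -9.02676037e-01],
       [-9.99998743e-01,  2.19043509e-05, -1.58568974e-03]]), 'contact_force': array([-0.74146689,  0.514579  , -0.04553125]), 'moment': array([0.01283713, 0.02855727, 0.06138982]), 'finger_gap': 1.0003561431598258} 0.011
```

View pics/scene0.png

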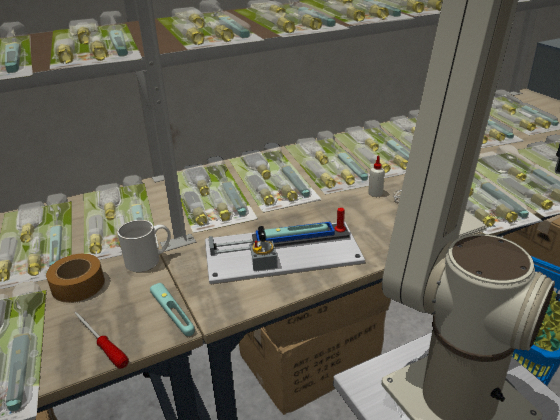

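View pics/top0.png

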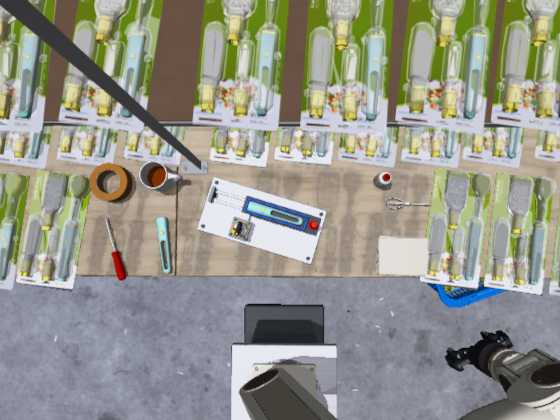

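View pics/wrist0.png

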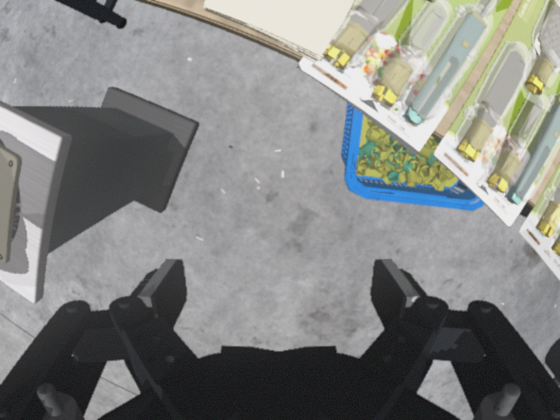

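```bash
python3 - <<'E'
import cv2
a=cv2.imread("pics/top0.png")[170:270,190:335]; cv2.imwrite("pics/topz.png",cv2.resize(a,None,fx=5.4,fy=5.4,interpolation=cv2.INTER_CUBIC))
a=cv2.imread("pics/scene0.png")[195:290,195:375]; cv2.imwrite("pics/scenez.png",cv2.resize(a,None,fx=4.4,fy=4.4,interpolation=cv2.INTER_CUBIC))
E
```

```text
(no output)
```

View pics/topz.png

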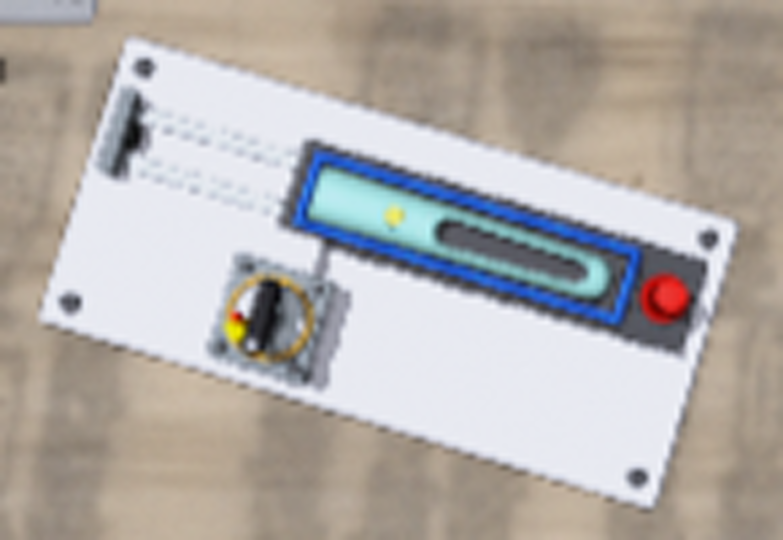

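View pics/scenez.png

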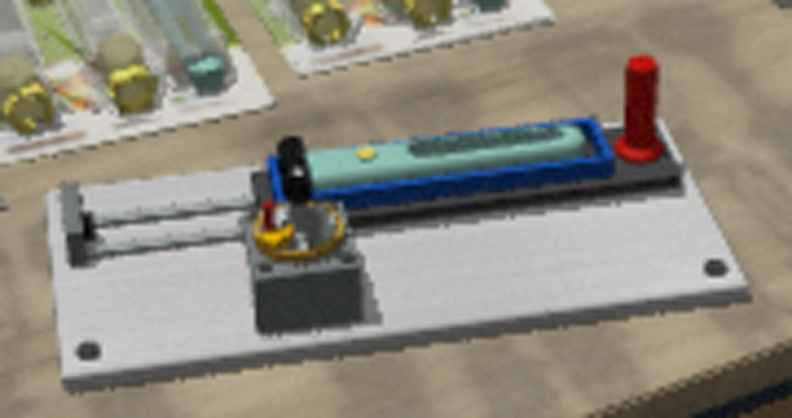

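```bash
cat > h.py <<'E'
import numpy as np,cv2
from rig import sensors, viewer, r
def ray(p,u,v,fish=False):
    f=210/np.tan(np.radians(p['vfov'])/2)
    x,y=(u-p['cx'])/f,(v-p['cy'])/f
    if fish:
        th=np.hypot(x,y); d=np.array([x/th*np.sin(th),y/th*np.sin(th),np.cos(th)]) if th>1e-9 else np.array([0,0,1.])
    else: d=np.array([x,y,1.])
    R=p['R']; return -R.T@p['t'], R.T@d
def onz(p,u,v,z,fish=False):
    c,d=ray(p,u,v,fish); return c+d*(z-c[2])/d[2]
def proj(p,X,fish=False):
    f=210/np.tan(np.radians(p['vfov'])/2); q=p['R']@np.asarray(X)+p['t']
    if fish:
        rr=np.hypot(q[0],q[1]); th=np.arctan2(rr,q[2]); k=f*th/rr
        return np.array([p['cx']+k*q[0],p['cy']+k*q[1]])
    return np.array([p['cx']+f*q[0]/q[2],p['cy']+f*q[1]/q[2]])
E
python3 - <<'E'
from h import *
im=cv2.imread("pics/top0.png");p=viewer.camera_params("top")
hsv=cv2.cvtColor(im,cv2.COLOR_BGR2HSV)
m=((hsv[...,1]<30)&(hsv[...,2]>190)).astype(np.uint8)*255
m[:165]=0;m[275:]=0;m[:,:190]=0;m[:,335:]=0
m=cv2.morphologyEx(m,cv2.MORPH_OPEN,np.ones((3,3)))
c=max(cv2.findContours(m,0,2)[0],key=cv2.contourArea)
h=cv2.convexHull(c);rc=cv2.minAreaRect(h);b=cv2.boxPoints(rc)
print(rc,b)
W=np.array([onz(p,u+0,v+0,0.012) for u,v in b])
print(W)
rc=cv2.minAreaRect(np.array([onz(p,*q[0],0.012)[:2] for q in h.astype(float)],dtype=np.float32)*1000)
print(rc)
rm=((hsv[...,0]<8)|(hsv[...,0]>172))&(hsv[...,1]>150)
ys,xs=np.where(rm[205:240,300:330]);print("post top",xs.mean()+300,ys.mean()+205,onz(p,xs.mean()+300,ys.mean()+205,0.083))
pts=cv2.boxPoints(rc)/1000;print(pts)
E
```

```text
((258.7554931640625, 218.80027770996094), (113.16826629638672, 55.76060485839844), 16.990825653076172) [[196.49402 228.92871]
 [212.78833 175.60196]
 [321.01697 208.67184]
 [304.72266 261.9986 ]]
[[ 0.50018257  0.2692111   0.012     ]
 [ 0.66438186  0.22177702  0.012     ]
 [ 0.56390722 -0.11094511  0.012     ]
 [ 0.40147878 -0.06140923  0.012     ]]
((532.2523803710938, 79.21754455566406), (345.7263488769531, 170.55270385742188), 73.1968765258789)
post top 312.6363636363636 224.9090909090909 [ 0.51201027 -0.08080617  0.083     ]
[[ 0.40064502 -0.06161301]
 [ 0.5639158  -0.11091705]
 [ 0.6638597   0.2200481 ]
 [ 0.500589    0.26935214]]
```

```bash
python3 - <<'E'
from h import *
p=viewer.camera_params("top")
b=[(40,322),(125,38),(735,220),(655,508)]
W=np.array([onz(p,190+(u+.5)/5.4-.5,170+(v+.5)/5.4-.5,0.012) for u,v in b]);print(W)
c=W.mean(0);y=(W[0]+W[1]-W[2]-W[3])/2;print(c,y,np.linalg.norm(y),np.degrees(np.arctan2(-y[0],y[1])))
x=(W[1]+W[2]-W[0]-W[3])/2;print(x,np.linalg.norm(x),np.degrees(np.arctan2(x[1],x[0])))
# handle top from top view: 
for n,f,o,q,z in [("top",5.4,(190,170),(264,314),.102),("top",5.4,(190,170),(668,297),.085),("top",5.4,(190,170),(235,318),.077),("scene",4.4,(195,195),(291,168),.093),("scene",4.4,(195,195),(641,65),.085)]:
    p=viewer.camera_params(n); print(n,onz(p,o[0]+(q[0]+.5)/f-.5,o[1]+(q[1]+.5)/f-.5,z))
th=np.arctan2(x[1],x[0]); 
th=np.radians((np.degrees(np.arctan2(x[1],x[0]))+np.degrees(np.arctan2(-y[0],y[1])))/2);print(np.degrees(th))
R=np.array([[np.cos(th),-np.sin(th)],[np.sin(th),np.cos(th)]])
print("axis",c[:2]+R@[-.045,.06])
E
```

```text
[[ 0.49929426  0.26764844  0.012     ]
 [ 0.66119812  0.22187716  0.012     ]
 [ 0.55888279 -0.12525602  0.012     ]
 [ 0.39654493 -0.08011889  0.012     ]]
[0.52898003 0.07103767 0.012     ] [0.10253233 0.34745026 0.        ] 0.36226310825878705 -16.44129311306998
[ 0.16212086 -0.0454542   0.        ] 0.16837237935913169 -15.662025940652285
top [0.5023568  0.13173166 0.102     ]
top [ 0.51287274 -0.08258176  0.085     ]
top [0.50070441 0.1498816  0.077     ]
scene [0.50287798 0.13578313 0.093     ]
scene [ 0.51053419 -0.08107641  0.085     ]
-16.051659526861133
axis [0.50232469 0.14114111]
```

Emit:
move_arm(motion=[[0,[0,0.036,-0.029],0],[0,[0,0.036,-0.029],0],[0,[0,0.036,-0.029],0],[0,[0,0.036,-0.029],0],[0,[0,0.036,-0.029],-4],[0,[0,0.036,-0.029],0],[0,[0,0.036,-0.029],0],[0,[0,0.036,-0.029],0],[0,[0,0.036,-0.029],0],[0,[0,0.036,-0.029],0]])

```text
t: 1.15
ee_pos: [0.405, -0.0181, 0.2392]
orientation: [[-0.001, 0.876, 0.482], [0.002, 0.482, -0.876], [-1.0, 0.0, -0.002]]
contact_force: [1.9, -0.4, -0.1]
finger_gap: 1.005
```

Emit:
move_arm(motion=[[0,[0,0,0],-8.5],[0,[0,0,0],-8.5],[0,[0,0,0],-8.5],[0,[0,0,0],-8.5],[0,[0,0,0],-8.5],[0,[0,0,0],-8.5],[0,[0,0,0],-8.5],[0,[0,0,0],-8.5],[0,[0,0,0],-8.5],[0,[0,0,0],-8.5]])

```text
t: 2.15
ee_pos: [0.4046, -0.0092, 0.2363]
orientation: [[-0.007, -0.423, 0.906], [0.004, 0.906, 0.423], [-1.0, 0.006, -0.005]]
contact_force: [-0.0, 0.2, 0.2]
finger_gap: 1.001
```

```bash
python3 -c "
from rig import *;print(sensors.read_state()['joint_positions'])"
```

```text
[-0.02527245  0.06033007 -0.2261422   1.29128415  0.00346824  1.10906691]
```

Emit:
move_arm(motion=[[0,[0,0,0],-8.5],[0,[0,0,0],-8.5],[0,[0,0,0],-8.5],[0,[0,0,0],-8.5],[0,[0,0,0],-8.5],[0,[0,0,0],-6.5],[0,[0,-0.013,0.042],0],[0,[0,-0.013,0.042],0],[0,[0,-0.013,0.042],0],[0,[0,-0.013,0.042],0]])

```text
t: 3.15
ee_pos: [0.4975, 0.1387, 0.2336]
orientation: [[-0.013, -0.962, 0.271], [0.001, 0.271, 0.963], [-1.0, 0.013, -0.002]]
contact_force: [2.2, -0.2, 0.6]
finger_gap: 0.999
```

```bash
python3 - <<'E'
from h import *
p=viewer.camera_params("wrist"); im=viewer.grab_frame("wrist")
cv2.imwrite("pics/w1.png",im[:,:,::-1]);np.savez("w1.npz",R=p['R'],t=p['t'],s=[p['vfov'],p['cx'],p['cy']])
print(-p['R'].T@p['t'],p['R'][2])
s=sensors.read_state();print(s['ee_pos'],s['orientation'],s['joint_positions'])
E
```

```text
[0.43451518 0.15679554 0.3677519 ] [ 0.24336909 -0.06989152 -0.96741235]
[0.50110678 0.14429782 0.23255831] [[-0.01003985 -0.96380788  0.26640866]
 [ 0.00608061  0.26635832  0.9638549 ]
 [-0.99993111  0.01129688  0.00318634]] [0.27555872 0.29368062 0.05059565 1.33571838 0.008583   0.54517288]
```

View pics/w1.png

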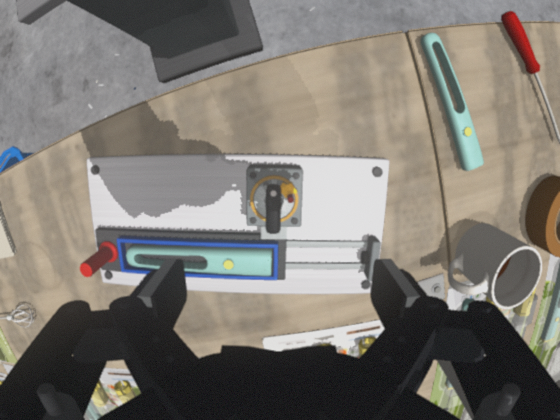

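```bash
python3 - <<'E'
from h import *
im=cv2.imread("pics/w1.png")
a=im[155:250,225:325];cv2.imwrite("pics/w1z.png",cv2.resize(a,None,fx=6,fy=6,interpolation=cv2.INTER_CUBIC))
E
```

```text
(no output)
```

View pics/w1z.png

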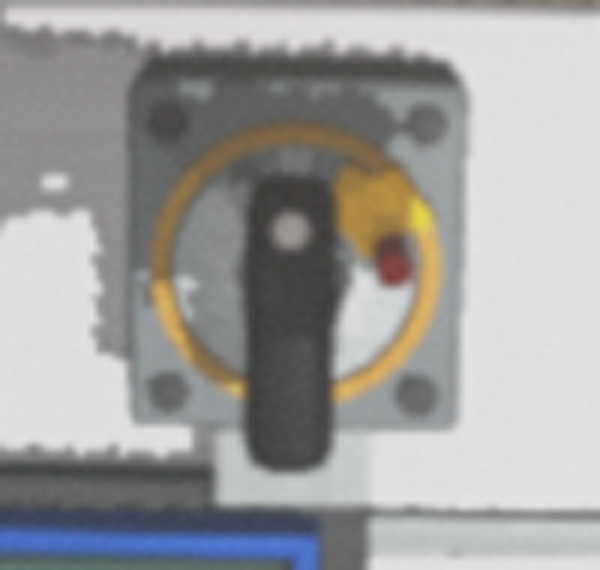

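```bash
python3 - <<'E'
from h import *
d=np.load("w1.npz");p=dict(R=d['R'],t=d['t'],vfov=d['s'][0],cx=d['s'][1],cy=d['s'][2])
def g(u,v,z): return onz(p,225+(u+.5)/6-.5,155+(v+.5)/6-.5,z,True)
b=[g(*q,.05) for q in [(168,122),(428,125),(168,390),(416,395)]];print(np.mean(b,0),np.array(b))
print("dot",g(290,230,.102),"far end",g(288,468,.102),"near low",g(290,178,.084),"near top?",g(290,178,.102))
print("peg top",g(394,272,.077),"lip",g(380,215,.07))
for q in [(90,159),(388,159),(379,293)]: print(onz(p,*q,.012,True))
for X in [(.502,.137,.102),(.502,.137,.05)]: print((proj(p,X,True)-[225,155])*6)
E
```

```text
[0.50051906 0.1330264  0.05      ] [[0.47245107 0.1192991  0.05      ]
 [0.48455628 0.16034071 0.05      ]
 [0.51641276 0.10606649 0.05      ]
 [0.52865611 0.1463993  0.05      ]]
dot [0.48543911 0.13743942 0.102     ] far end [0.51883054 0.12758698 0.102     ] near low [0.48135126 0.13827831 0.084     ] near top? [0.47838018 0.13945296 0.102     ]
peg top [0.5008267  0.14912074 0.077     ] lip [0.49306509 0.14923055 0.07      ]
[ 0.39786848 -0.07443264  0.012     ]
[0.49934656 0.26755425 0.012     ]
[0.66428141 0.226033   0.012     ]
[316.79191455 339.24588761]
[317.6627398  259.47000704]
```

Emit:
move_arm(motion=[[0,[0.02,-0.003,-0.011],0],[0,[0.02,0,0],0],[0,[0.02,0,0],0],[0,[0.02,0,0],0],[0,[0,0,0],0]])

```text
t: 3.7
ee_pos: [0.5008, 0.1363, 0.1475]
orientation: [[-0.013, -0.966, 0.26], [0.005, 0.26, 0.966], [-1.0, 0.014, 0.002]]
contact_force: [-0.5, 0.2, -0.2]
finger_gap: 0.996
```

```bash
python3 - <<'E'
from h import *
p=viewer.camera_params("wrist"); im=viewer.grab_frame("wrist")
cv2.imwrite("pics/w2.png",im[:,:,::-1]);np.savez("w2.npz",R=p['R'],t=p['t'],s=[p['vfov'],p['cx'],p['cy']])
s=sensors.read_state();print(s['ee_pos'],s['orientation'],s['contact_force'],s['moment'])
E
```

```text
[0.50168376 0.13650482 0.14898371] [[-0.01040323 -0.96561433  0.25977053]
 [ 0.00605748  0.25971897  0.96566524]
 [-0.99992754  0.0116196   0.00314727]] [ 0.02811937 -0.64244548 -0.26327969] [ 0.0194933   0.00108887 -0.03435093]
```

View pics/w2.png

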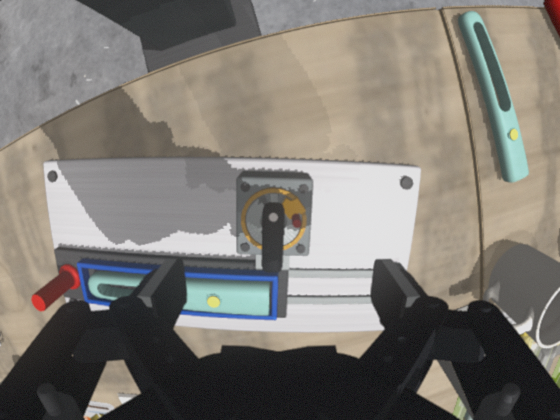

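```bash
python3 - <<'E'
from h import *
im=cv2.imread("pics/w2.png")
a=im[165:280,225:325];cv2.imwrite("pics/w2z.png",cv2.resize(a,None,fx=5,fy=5,interpolation=cv2.INTER_CUBIC))
d=np.load("w2.npz");p=dict(R=d['R'],t=d['t'],vfov=d['s'][0],cx=d['s'][1],cy=d['s'][2])
for dx in (-.021,.021):
  for dz in (.084,.102): print(dx,dz,(proj(p,np.r_[np.array([.5008,.1330])+dx*np.array([.961,-.2765]),dz],True)-[225,165])*5)
E
```

```text
-0.021 0.084 [241.05878328 179.43304017]
-0.021 0.102 [239.0981857  214.66300628]
0.021 0.084 [236.99037589 489.27232024]
0.021 0.102 [234.91677803 548.41759558]
```

View pics/w2z.png

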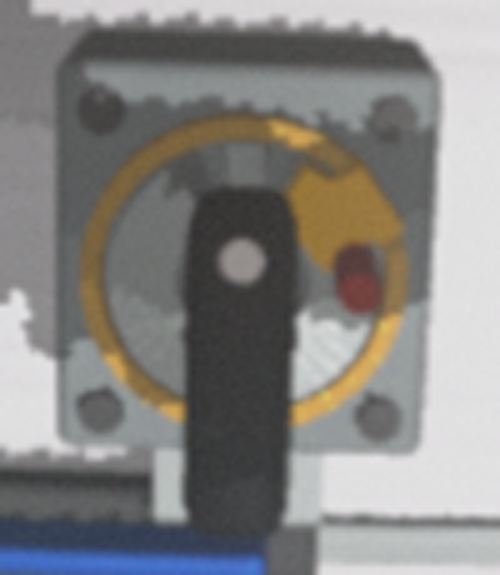

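Emit:
move_arm(motion=[[0,[0.01,0,-0.0035],1],[0,[0.01,0,0],0],[0,[0.01,0,0],0],[0,[0.01,0,0],0],[0,[0.005,0,0],0],[0,[0,0,0],0]])

```text
t: 4.35
ee_pos: [0.5023, 0.1332, 0.1035]
orientation: [[-0.005, -0.96, 0.279], [0.007, 0.279, 0.96], [-1.0, 0.007, 0.006]]
contact_force: [-0.2, -0.8, -0.6]
finger_gap: 1.003
```

```bash
cat > st.py <<'E'
from h import *
s=sensors.read_state();np.set_printoptions(precision=4,suppress=True)
R=s['orientation'];print(s['t'],s['ee_pos'],"yaw",np.degrees(np.arctan2(R[1,2],R[0,2])),"x",R[:,0],"F",s['contact_force'],"M",s['moment'],"gap",s['finger_gap'])
a=np.array([.5008,.1330]);d=a-s['ee_pos'][:2];print("to axis tool y,z",d@R[:2,1],d@R[:2,2])
E
python3 st.py
```

```text
4.35 [0.5023 0.1332 0.1035] yaw 73.82313303126733 x [-0.0049  0.0074 -1.    ] F [-0.1814 -0.8186 -0.6364] M [-0.0039 -0.0025  0.004 ] gap 1.0034485989735564
to axis tool y,z 0.0014155609543428196 -0.000609227315374447
```

Emit:
move_arm(motion=[[0,[0.006,0.001,-0.0005],0],[0,[0.005,0,0],0],[0.6,[0,0,0],0],[0.6,[0,0,0],0],[0.6,[0,0,0],0]], squeeze=25)

```text
t: 4.85
ee_pos: [0.5016, 0.1333, 0.092]
orientation: [[-0.004, -0.96, 0.278], [0.008, 0.278, 0.96], [-1.0, 0.006, 0.006]]
contact_force: [0.5, 0.0, -0.6]
finger_gap: 0.514
```

```bash
python3 st.py; python3 - <<'E'
from h import *
im=viewer.grab_frame("wrist");cv2.imwrite("pics/w3.png",im[:,:,::-1])
E
```

```text
4.85 [0.5016 0.1333 0.092 ] yaw 73.84020394529622 x [-0.0039  0.0077 -1.    ] F [ 0.5209  0.0214 -0.6107] M [ 0.05   -0.013   0.0029] gap 0.5136533403086208
to axis tool y,z 0.0006652642285629826 -0.0005370086414232415
```

View pics/w3.png

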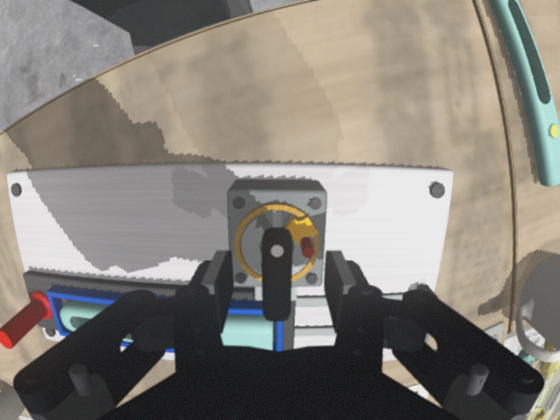

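Emit:
move_arm(motion=[[0.8,[0,0,0],0],[0.8,[0,0,0],0],[1,[0,0,0],0],[1,[0,0,0],0],[1,[0,0,0],0]], squeeze=25)

```text
t: 5.4
ee_pos: [0.5018, 0.1325, 0.0927]
orientation: [[-0.003, -0.96, 0.279], [0.006, 0.279, 0.96], [-1.0, 0.005, 0.005]]
contact_force: [-0.5, -1.0, -0.0]
finger_gap: 0.147
```

```bash
python3 st.py
```

```text
5.4 [0.5018 0.1325 0.0927] yaw 73.7965532671463 x [-0.003   0.0062 -1.    ] F [-0.4557 -0.9768 -0.034 ] M [-0.2171  0.0136 -0.0463] gap 0.14683578039762
to axis tool y,z 0.0011340350474360048 0.0002180833011472995
```

Emit:
move_arm(motion=[[1,[0,0,0],0],[1,[-0.003,0,0],0],[1,[-0.003,0,0],0],[1,[-0.003,0,0],0],[1,[0,0,0],0]], squeeze=60)

```text
t: 5.9
ee_pos: [0.5018, 0.1325, 0.0992]
orientation: [[-0.005, -0.96, 0.279], [0.006, 0.279, 0.96], [-1.0, 0.006, 0.004]]
contact_force: [2.9, 0.1, -8.9]
finger_gap: 0.134
```

```bash
python3 st.py
```

```text
5.9 [0.5018 0.1325 0.0992] yaw 73.80474993347516 x [-0.005   0.0058 -1.    ] F [ 2.8581  0.1018 -8.9178] M [-0.0168 -0.6639  0.0147] gap 0.13432738507586492
to axis tool y,z 0.0010656539278934027 0.00022888988487644165
```

Emit:
move_arm(motion=[[1,[-0.003,0,0],0],[1,[-0.003,0,0],0],[1,[-0.003,0,0],0],[1,[-0.002,0,0],0],[1,[0,0,0],0]])

```text
t: 6.4
ee_pos: [0.5017, 0.1325, 0.1093]
orientation: [[-0.006, -0.96, 0.279], [0.006, 0.279, 0.96], [-1.0, 0.008, 0.004]]
contact_force: [3.7, 0.5, -12.8]
finger_gap: 0.139
```

```bash
python3 st.py
```

```text
6.4 [0.5017 0.1325 0.1093] yaw 73.80755504974839 x [-0.0065  0.0056 -1.    ] F [  3.6969   0.5004 -12.7527] M [ 0.0544 -0.9189 -0.0372] gap 0.13859072252836066
to axis tool y,z 0.0010342087000951223 0.0002201334601985304
```

Emit:
move_arm(motion=[[1,[0,0,0],4],[1,[0,0,0],4],[1,[0,0,0],4],[1,[0,0,0],4],[1,[0,0,0],4],[1,[0,0,0],4]])

```text
t: 7.0
ee_pos: [0.5014, 0.1318, 0.1086]
orientation: [[-0.007, -0.753, 0.658], [0.004, 0.658, 0.753], [-1.0, 0.008, -0.001]]
contact_force: [3.5, 0.4, -12.0]
finger_gap: 0.135
```

```bash
python3 st.py
```

```text
7.0 [0.5014 0.1318 0.1086] yaw 48.83797312655169 x [-0.007   0.0041 -1.    ] F [  3.5042   0.3918 -12.0408] M [-0.0293 -0.9457  0.0181] gap 0.13532283203535256
to axis tool y,z 0.001266645223388352 0.0005017809757333637
```

Emit:
move_arm(motion=[[1,[-0.0005,0,0],4],[1,[0,0,0],4],[1,[0,0,0],4],[1,[0,0,0],2],[1,[0,0,0],0]])

```text
t: 7.5
ee_pos: [0.5011, 0.1315, 0.1086]
orientation: [[-0.007, -0.562, 0.827], [0.004, 0.827, 0.562], [-1.0, 0.007, -0.004]]
contact_force: [4.5, -0.2, -12.1]
finger_gap: 0.133
```

```bash
python3 st.py
```

```text
7.5 [0.5011 0.1315 0.1086] yaw 34.188020849367014 x [-0.0075  0.0035 -1.    ] F [  4.518   -0.1668 -12.1145] M [ 0.0857 -1.0289 -0.0496] gap 0.1334598138756503
to axis tool y,z 0.001435879094776772 0.0006057552324154453
```

Emit:
move_arm(motion=[[1,[0,0,0],1.5],[1,[0,0,0],1.5],[1,[0,0,0],1.5]])

```text
t: 7.8
ee_pos: [0.501, 0.1314, 0.1085]
orientation: [[-0.008, -0.492, 0.871], [0.003, 0.871, 0.492], [-1.0, 0.007, -0.005]]
contact_force: [3.9, 0.1, -12.0]
finger_gap: 0.135
```

```bash
python3 st.py
```

```text
7.8 [0.501  0.1314 0.1085] yaw 29.443418314821656 x [-0.0076  0.0034 -1.    ] F [  3.8901   0.0982 -12.0464] M [ 0.0376 -1.0157  0.0139] gap 0.1349480433811221
to axis tool y,z 0.0014912057989480785 0.0006167998422446411
```

Turned 44.4°. Now gently.

Emit:
move_arm(motion=[[1,[-0.0003,0,0],1],[1,[0,0,0],1]])

```text
t: 8.0
ee_pos: [0.5009, 0.1313, 0.1087]
orientation: [[-0.008, -0.458, 0.889], [0.003, 0.889, 0.458], [-1.0, 0.006, -0.005]]
contact_force: [3.7, -0.1, -12.4]
finger_gap: 0.135
```

```bash
python3 st.py
```

```text
8.0 [0.5009 0.1313 0.1087] yaw 27.25733860309334 x [-0.0077  0.0033 -1.    ] F [  3.698   -0.1186 -12.4033] M [ 0.0366 -1.0335 -0.0325] gap 0.1347585986521217
to axis tool y,z 0.001532839395475442 0.0006279119260800268
```

Emit:
move_arm(motion=[[1,[0,0,0],1],[1,[0,0,0],1]])

```text
t: 8.2
ee_pos: [0.5009, 0.1313, 0.1087]
orientation: [[-0.008, -0.424, 0.906], [0.003, 0.906, 0.424], [-1.0, 0.006, -0.006]]
contact_force: [3.2, -0.3, -12.8]
finger_gap: 0.134
```

```bash
python3 st.py
```

```text
8.2 [0.5009 0.1313 0.1087] yaw 25.083082447263575 x [-0.0078  0.0032 -1.    ] F [  3.2166  -0.3373 -12.7536] M [-0.0263 -1.0872  0.001 ] gap 0.13405741461233261
to axis tool y,z 0.001563739128625734 0.0006140081574580841
```

48.7°, no moment yet.

Emit:
move_arm(motion=[[1,[0,0,0],1],[1,[0,0,0],1]])

```text
t: 8.4
ee_pos: [0.5009, 0.1313, 0.1087]
orientation: [[-0.008, -0.389, 0.921], [0.003, 0.921, 0.389], [-1.0, 0.006, -0.006]]
contact_force: [3.6, 0.1, -12.3]
finger_gap: 0.139
```

```bash
python3 st.py
```

```text
8.4 [0.5009 0.1313 0.1087] yaw 22.904434233889535 x [-0.0079  0.0032 -1.    ] F [  3.6397   0.11   -12.2541] M [ 0.0437 -0.9743 -0.0031] gap 0.13922073243067462
to axis tool y,z 0.0015843945622473054 0.0006083113123533957
```

Emit:
move_arm(motion=[[1,[0,0,0],1],[1,[0,0,0],1]])

```text
t: 8.6
ee_pos: [0.5008, 0.1313, 0.1087]
orientation: [[-0.008, -0.354, 0.935], [0.003, 0.935, 0.354], [-1.0, 0.006, -0.006]]
contact_force: [2.2, 0.4, -11.7]
finger_gap: 0.133
```

```bash
python3 st.py
```

```text
8.6 [0.5008 0.1313 0.1087] yaw 20.724225198419884 x [-0.008   0.0031 -1.    ] F [  2.2356   0.4072 -11.7234] M [-0.0205 -1.0213  0.0102] gap 0.13337572509562692
to axis tool y,z 0.0016110292434850177 0.0006369621665371565
```

Emit:
move_arm(motion=[[1,[0,0,0],1],[1,[0,0,0],1]])

```text
t: 8.8
ee_pos: [0.5007, 0.1312, 0.1087]
orientation: [[-0.008, -0.318, 0.948], [0.003, 0.948, 0.318], [-1.0, 0.005, -0.007]]
contact_force: [2.8, 0.2, -11.9]
finger_gap: 0.135
```

```bash
python3 st.py
```

```text
8.8 [0.5007 0.1312 0.1087] yaw 18.53989817496878 x [-0.0082  0.003  -1.    ] F [  2.7794   0.2282 -11.8862] M [ 0.0166 -1.0677  0.001 ] gap 0.13491590323450978
to axis tool y,z 0.0016642789676786017 0.0006485014426187769
```

Emit:
move_arm(motion=[[1,[0,0,0],1]])

```text
t: 8.9
ee_pos: [0.5007, 0.1312, 0.1086]
orientation: [[-0.008, -0.3, 0.954], [0.003, 0.954, 0.3], [-1.0, 0.005, -0.007]]
contact_force: [2.8, -0.6, -12.4]
finger_gap: 0.137
```

```bash
python3 st.py
```

```text
8.9 [0.5007 0.1312 0.1086] yaw 17.45028547983201 x [-0.0083  0.003  -1.    ] F [  2.8092  -0.6488 -12.4157] M [-0.0173 -0.9855  0.0195] gap 0.1365370630614732
to axis tool y,z 0.0016762136427934684 0.0006661059507005476
```

Emit:
move_arm(motion=[[1,[0,0,0],1]])

```text
t: 9.0
ee_pos: [0.5006, 0.1312, 0.1086]
orientation: [[-0.008, -0.282, 0.959], [0.003, 0.959, 0.282], [-1.0, 0.005, -0.007]]
contact_force: [3.3, 0.6, -11.4]
finger_gap: 0.134
```

```bash
python3 st.py
```

```text
9.0 [0.5006 0.1312 0.1086] yaw 16.36515741853198 x [-0.0085  0.0029 -1.    ] F [  3.2774   0.577  -11.3579] M [-0.0474 -0.8495  0.0533] gap 0.1335727117894793
to axis tool y,z 0.0016801468636370134 0.0007181604366089805
```

Emit:
move_arm(motion=[[1,[0,0,0],1]])

```text
t: 9.1
ee_pos: [0.5004, 0.1312, 0.1086]
orientation: [[-0.009, -0.264, 0.965], [0.003, 0.965, 0.264], [-1.0, 0.005, -0.008]]
contact_force: [2.5, -0.3, -11.6]
finger_gap: 0.137
```

```bash
python3 st.py
```

```text
9.1 [0.5004 0.1312 0.1086] yaw 15.286302271278311 x [-0.0087  0.0028 -1.    ] F [  2.4649  -0.2771 -11.5568] M [-0.0256 -0.8559  0.104 ] gap 0.13739310856088138
to axis tool y,z 0.0016791499412105399 0.0008228978585841626
```

Emit:
move_arm(motion=[[1,[0,0,0],1]])

```text
t: 9.2
ee_pos: [0.5004, 0.1312, 0.1086]
orientation: [[-0.009, -0.245, 0.969], [0.003, 0.969, 0.245], [-1.0, 0.005, -0.008]]
contact_force: [3.5, -0.5, -11.4]
finger_gap: 0.137
```

```bash
python3 st.py
```

```text
9.2 [0.5004 0.1312 0.1086] yaw 14.211739908447743 x [-0.0088  0.0028 -1.    ] F [  3.4618  -0.4927 -11.4006] M [-0.024  -0.7989  0.1755] gap 0.13714529312053012
to axis tool y,z 0.0016717108747837989 0.0008423119346423988
```

Emit:
move_arm(motion=[[1,[0,0,0],-2],[1,[0,0,0],-1.8],[1,[0,0,0],-1],[1,[0,0,0],0]])

```text
t: 9.6
ee_pos: [0.5007, 0.1313, 0.1086]
orientation: [[-0.008, -0.325, 0.946], [0.003, 0.946, 0.325], [-1.0, 0.005, -0.007]]
contact_force: [4.1, 0.2, -12.5]
finger_gap: 0.139
```

```bash
python3 st.py
```

```text
9.6 [0.5007 0.1313 0.1086] yaw 18.99301117815737 x [-0.0082  0.003  -1.    ] F [  4.1311   0.2411 -12.5059] M [ 0.0429 -0.98    0.0048] gap 0.13856214597435537
to axis tool y,z 0.0016285456419232458 0.0006366613371878599
```

Emit:
move_arm(motion=[[1,[0.0015,0,0],0],[1,[0.0015,0,0],0],[1,[0.0015,0,0],0],[1,[0.001,0,0],0],[1,[0,0,0],0]])

```text
t: 10.1
ee_pos: [0.5008, 0.1312, 0.1032]
orientation: [[-0.008, -0.324, 0.946], [0.003, 0.946, 0.324], [-1.0, 0.005, -0.006]]
contact_force: [2.4, -0.0, -10.1]
finger_gap: 0.133
```

```bash
python3 st.py
```

```text
10.1 [0.5008 0.1312 0.1032] yaw 18.889468255793417 x [-0.0076  0.003  -1.    ] F [  2.3716  -0.0049 -10.117 ] M [-0.0457 -0.7843 -0.0002] gap 0.13339048220909877
to axis tool y,z 0.0016618936237593985 0.0005998390629205864
```

Emit:
move_arm(motion=[[1,[0.0008,0,0],0],[1,[0,0,0],0]])

```text
t: 10.3
ee_pos: [0.5008, 0.1312, 0.1025]
orientation: [[-0.008, -0.324, 0.946], [0.003, 0.946, 0.324], [-1.0, 0.005, -0.006]]
contact_force: [2.8, -0.1, -10.1]
finger_gap: 0.133
```

Emit:
move_arm(motion=[[1,[0.0008,0,0],0],[1,[0,0,0],0]])

```text
t: 10.5
ee_pos: [0.5007, 0.1312, 0.1024]
orientation: [[-0.007, -0.324, 0.946], [0.003, 0.946, 0.324], [-1.0, 0.005, -0.006]]
contact_force: [2.6, -0.4, -10.6]
finger_gap: 0.138
```

```bash
python3 st.py
```

```text
10.5 [0.5007 0.1312 0.1024] yaw 18.879658823025512 x [-0.0072  0.0032 -1.    ] F [  2.5617  -0.4344 -10.6278] M [ 0.0024 -0.7052  0.0231] gap 0.13776791724037019
to axis tool y,z 0.0016480588047544115 0.000632813528439002
```

Emit:
move_arm(motion=[[1,[0.001,0,0],0],[1,[0,0,0],0]])

```text
t: 10.7
ee_pos: [0.5008, 0.1312, 0.1024]
orientation: [[-0.007, -0.324, 0.946], [0.003, 0.946, 0.324], [-1.0, 0.005, -0.005]]
contact_force: [2.3, -0.6, -8.5]
finger_gap: 0.135
```

```bash
python3 st.py
```

```text
10.7 [0.5008 0.1312 0.1024] yaw 18.880309287340026 x [-0.0066  0.0034 -1.    ] F [ 2.3031 -0.5749 -8.5381] M [-0.0572 -0.5363  0.0189] gap 0.13530062396655604
to axis tool y,z 0.0016421630586511112 0.0006083925239311942
```

Emit:
move_arm(motion=[[1,[0.001,0,0],0],[1,[0.001,0,0],0],[1,[0.001,0,0],0],[1,[0,0,0],0]])

```text
t: 11.1
ee_pos: [0.5008, 0.1312, 0.1022]
orientation: [[-0.005, -0.324, 0.946], [0.004, 0.946, 0.324], [-1.0, 0.005, -0.003]]
contact_force: [0.2, -1.5, -4.0]
finger_gap: 0.135
```

```bash
python3 st.py
```

```text
11.1 [0.5008 0.1312 0.1022] yaw 18.87656390527527 x [-0.0046  0.004  -1.    ] F [ 0.1997 -1.4619 -4.0151] M [-0.0918 -0.0784  0.0418] gap 0.13462418694718936
to axis tool y,z 0.001700124747977251 0.0005781594600293277
```

Emit:
move_arm(motion=[[1,[0.001,0,0],0],[1,[0.001,0,0],0],[1,[0,0,0],0],[0.8,[0,0,0],0],[0.75,[0,0,0],0],[0.7,[0,0,0],0],[0.6,[0,0,0],0],[0.6,[0,0,0],0]], squeeze=20)

```text
t: 11.9
ee_pos: [0.5018, 0.1325, 0.1017]
orientation: [[-0.002, -0.324, 0.946], [0.007, 0.946, 0.324], [-1.0, 0.007, 0.0]]
contact_force: [-0.2, 0.2, -0.3]
finger_gap: 0.406
```

```bash
python3 st.py;python3 - <<'E'
from h import *
for n in ("wrist","scene","top"):
  im=viewer.grab_frame(n);cv2.imwrite(f"pics/{n}4.png",im[:,:,::-1])
E
```

```text
11.9 [0.5018 0.1325 0.1017] yaw 18.918796096116438 x [-0.0019  0.0066 -1.    ] F [-0.1547  0.195  -0.2555] M [-0.0475 -0.0182  0.0038] gap 0.40629046046915174
to axis tool y,z 0.0008108645794329001 -0.0008152794548034985
```

View pics/wrist4.png

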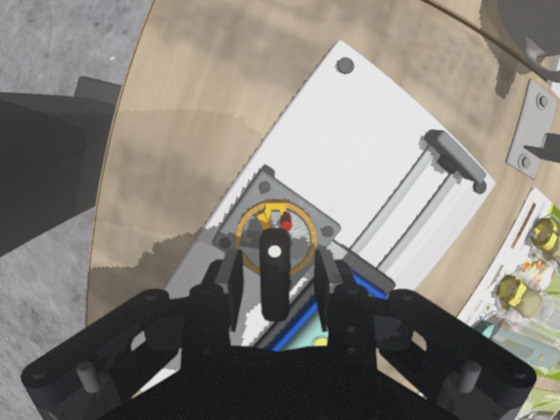

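Emit:
move_arm(motion=[[0.5,[-0.01,0,0],0],[0.4,[-0.02,0,0],0],[0,[-0.03,0,0],0],[0,[-0.03,0,0],7],[0,[0,0,0],7],[0,[0,0,0],7],[0,[0,0,0],7],[0,[0,0,0],6],[0,[0,0,0],0]])

```text
t: 12.95
ee_pos: [0.5029, 0.1319, 0.2025]
orientation: [[0.004, 0.283, 0.959], [0.008, 0.959, -0.283], [-1.0, 0.009, 0.002]]
contact_force: [-0.5, 0.8, 0.1]
finger_gap: 0.998
```

```bash
python3 st.py;python3 - <<'E'
from h import *
for n in ("wrist","scene","top"):
  im=viewer.grab_frame(n);cv2.imwrite(f"pics/{n}5.png",im[:,:,::-1])
a=cv2.imread("pics/scene5.png")[195:290,195:375]; cv2.imwrite("pics/scenez5.png",cv2.resize(a,None,fx=4.4,fy=4.4,interpolation=cv2.INTER_CUBIC))
E
```

```text
12.95 [0.5029 0.1319 0.2025] yaw -16.43851507969957 x [ 0.004   0.0081 -1.    ] F [-0.5302  0.7806  0.1441] M [-0.0168 -0.0559 -0.0509] gap 0.9978194069941786
to axis tool y,z 0.0004126590467113984 -0.002335210810778612
```

View pics/scenez5.png

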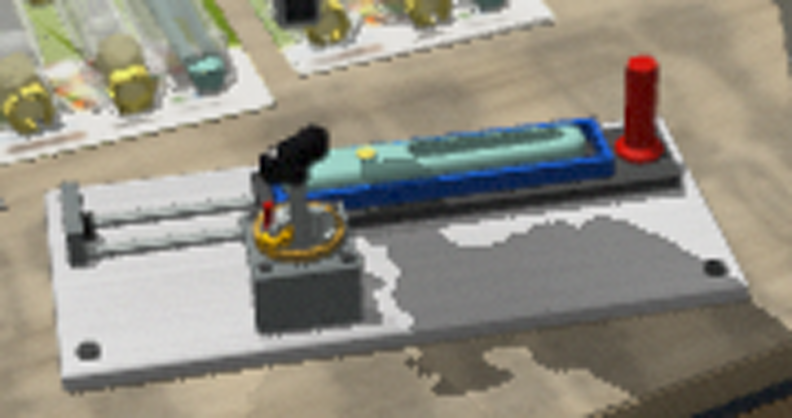

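View pics/wrist5.png

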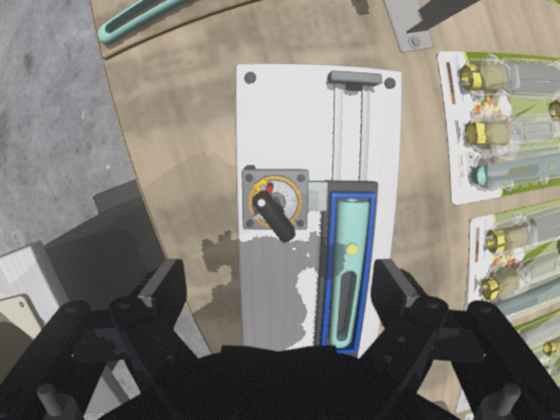

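Emit:
move_arm(motion=[[0,[0,-0.04,0.0137],0],[0,[0,-0.04,0.0137],0],[0,[0,-0.04,0.0137],0],[0,[0,-0.04,0.0137],0],[0,[0,-0.035,0.012],0],[0,[0,0,0],0]])

```text
t: 13.7
ee_pos: [0.5143, -0.0788, 0.2002]
orientation: [[0.004, 0.265, 0.964], [0.008, 0.964, -0.265], [-1.0, 0.009, 0.002]]
contact_force: [0.6, 1.5, -0.2]
finger_gap: 1.002
```

```bash
sed -i '/to axis/d;$a a=np.array([.5115,-.0815]);d=a-s["ee_pos"][:2];print("to post tool y,z",d@R[:2,1],d@R[:2,2])' st.py; cat st.py|tail -3; python3 st.py;python3 - <<'E'
from h import *
p=viewer.camera_params("wrist");im=viewer.grab_frame("wrist");cv2.imwrite(f"pics/w6.png",im[:,:,::-1])
for X in [(.5115,-.0815,.085),(.5115,-.0815,.03)]: print(proj(p,X,True))
np.savez("w6.npz",R=p['R'],t=p['t'],s=[p['vfov'],p['cx'],p['cy']])
E
```

```text
from h import *
s=sensors.read_state();np.set_printoptions(precision=4,suppress=True)
R=s['orientation'];print(s['t'],s['ee_pos'],"yaw",np.degrees(np.arctan2(R[1,2],R[0,2])),"x",R[:,0],"F",s['contact_force'],"M",s['moment'],"gap",s['finger_gap'])
13.7 [ 0.5143 -0.0788  0.2002] yaw -15.37279251446882 x [ 0.0043  0.0082 -1.    ] F [ 0.6125  1.5153 -0.2259] M [0.0099 0.0036 0.0232] gap 1.0015827043978485
[275.54696628 214.74617178]
[275.8841611  199.38257571]
```

View pics/w6.png

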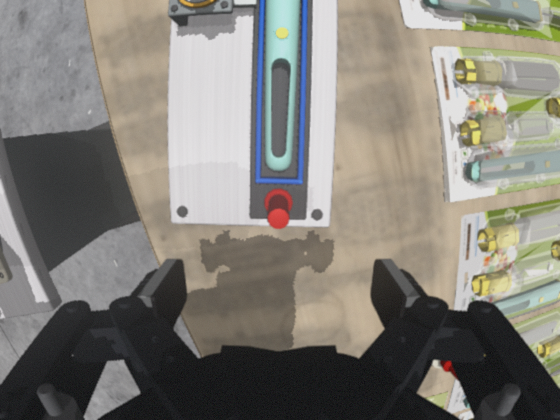

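```bash
echo 'a=np.array([.5115,-.0815]);d=a-s["ee_pos"][:2];print("to post tool y,z",d@R[:2,1],d@R[:2,2])'>>st.py;python3 - <<'E'
from h import *
im=cv2.imread("pics/w6.png");hsv=cv2.cvtColor(im,cv2.COLOR_BGR2HSV)
d=np.load("w6.npz");p=dict(R=d['R'],t=d['t'],vfov=d['s'][0],cx=d['s'][1],cy=d['s'][2])
m=((hsv[...,0]<8)|(hsv[...,0]>172))&(hsv[...,1]>120);m[:180]=0;m[240:]=0;m[:,:250]=0;m[:,310:]=0
ys,xs=np.where(m);print(xs.min(),xs.max(),ys.min(),ys.max())
for y in range(ys.min(),ys.max()+1,4):print(y,np.where(m[y])[0][[0,-1]])
a=im[175:235,240:315];cv2.imwrite("pics/w6z.png",cv2.resize(a,None,fx=8,fy=8,interpolation=cv2.INTER_CUBIC))
# top circle: lowest row = farthest top rim point
yb=ys.max();print(onz(p,278.5,yb+.5,.085,True))
E
```

```text
265 292 189 228
189 [274 281]
193 [268 288]
197 [266 290]
201 [265 291]
205 [265 291]
209 [267 290]
213 [269 287]
217 [268 288]
221 [269 287]
225 [271 285]
[ 0.51071769 -0.09320586  0.085     ]
```

View pics/w6z.png

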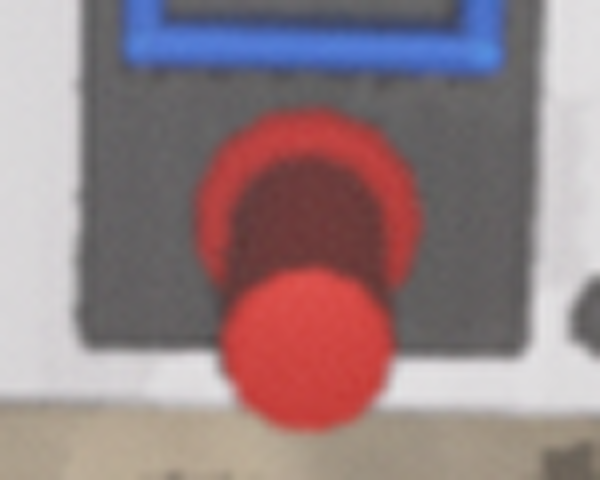

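```bash
python3 - <<'E'
from h import *
d=np.load("w6.npz");p=dict(R=d['R'],t=d['t'],vfov=d['s'][0],cx=d['s'][1],cy=d['s'][2])
for q in [(278,218.2)]:print(onz(p,*q,.085,True))
print("foot",onz(p,240+(307.5/8)-.4,175+219/8-.4,.032,True))
E
```

```text
[ 0.51262146 -0.08477475  0.085     ]
foot [ 0.51293505 -0.08405602  0.032     ]
```

Emit:
move_arm(motion=[[0,[0.03,-0.0055,-0.0005],0.6],[0,[0.03,0,0],0],[0,[0.025,0,0],0],[0,[0.015,0,0],0],[0,[0.005,0,0],0],[0,[0,0,0],0]])

```text
t: 14.35
ee_pos: [0.5136, -0.0757, 0.0931]
orientation: [[0.007, 0.264, 0.965], [0.012, 0.965, -0.264], [-1.0, 0.014, 0.003]]
contact_force: [-0.4, 0.2, -0.1]
finger_gap: 0.992
```

```bash
sed -i 's/.5115,-.0815/.5125,-.084/' st.py; python3 st.py
```

```text
14.35 [ 0.5136 -0.0757  0.0931] yaw -15.285491173711387 x [ 0.0065  0.0123 -0.9999] F [-0.3762  0.1896 -0.0576] M [-0.0087  0.0031 -0.0109] gap 0.9924099249649734
to post tool y,z -0.00826583200002005 0.001071768652627903
```

Emit:
move_arm(motion=[[0,[0,-0.008,0.001],0.8],[0,[0,0,0],0],[0,[0.012,0,0],0],[0,[0.01,0,0],0],[0,[0.007,0,0],0],[0,[0,0,0],0]])

```text
t: 14.95
ee_pos: [0.5153, -0.0835, 0.0651]
orientation: [[0.013, 0.276, 0.961], [0.011, 0.961, -0.276], [-1.0, 0.015, 0.009]]
contact_force: [0.0, 0.2, -0.3]
finger_gap: 0.999
```

```bash
python3 st.py; python3 - <<'E'
from h import *
im=viewer.grab_frame("wrist");cv2.imwrite(f"pics/w7.png",im[:,:,::-1])
E
```

```text
14.95 [ 0.5153 -0.0835  0.0651] yaw -16.043850255107017 x [ 0.0129  0.0114 -0.9999] F [ 0.0019  0.1904 -0.3328] M [-0.0011  0.0622  0.0316] gap 0.9994189069280237
to post tool y,z -0.0012461439099834958 -0.002534133963873323
```

View pics/w7.png

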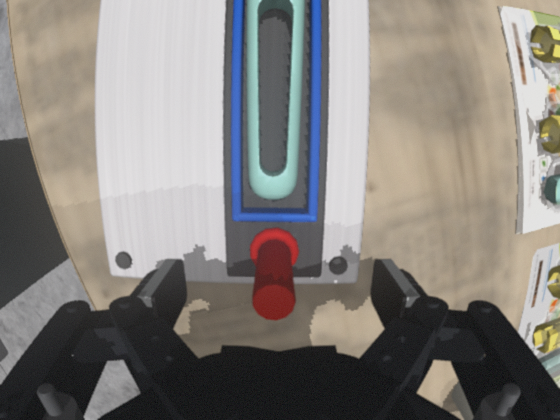

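Emit:
move_arm(motion=[[0,[0,-0.001,-0.0025],0],[0.6,[0,0,0],0],[0.6,[0,0,0],0],[0.6,[0,0,0],0]], squeeze=20)

```text
t: 15.4
ee_pos: [0.513, -0.0839, 0.0659]
orientation: [[0.014, 0.276, 0.961], [0.011, 0.961, -0.276], [-1.0, 0.015, 0.01]]
contact_force: [0.3, 0.7, -0.6]
finger_gap: 0.516
```

```bash
python3 st.py
```

```text
15.4 [ 0.513  -0.0839  0.0659] yaw -16.04223734889347 x [ 0.0141  0.0112 -0.9998] F [ 0.2753  0.6828 -0.6244] M [ 0.0255 -0.0479  0.0349] gap 0.5156841684876259
to post tool y,z -0.0002203318897910247 -0.0004223346930347899
```

Emit:
move_arm(motion=[[0.75,[0,0,0],0],[0.85,[0,0,0],0],[1,[0,0,0],0],[1,[0,0,0],0]], squeeze=20)

```text
t: 15.8
ee_pos: [0.513, -0.0839, 0.0664]
orientation: [[0.014, 0.276, 0.961], [0.011, 0.961, -0.276], [-1.0, 0.015, 0.011]]
contact_force: [-0.0, 0.4, -0.3]
finger_gap: 0.202
```

```bash
python3 st.py
```

```text
15.8 [ 0.513  -0.0839  0.0664] yaw -16.04118957767077 x [ 0.0143  0.0113 -0.9998] F [-0.0382  0.4137 -0.3058] M [0.0609 0.171  0.0275] gap 0.20156757762156788
to post tool y,z -0.00025998775400655044 -0.00042232518318156625
```

Emit:
move_arm(motion=[[1,[0,0.002,0],0],[1,[0,0.002,0],0],[1,[0,0.002,0],0]], squeeze=30)

```text
t: 16.1
ee_pos: [0.5145, -0.0789, 0.0664]
orientation: [[0.014, 0.277, 0.961], [0.009, 0.961, -0.277], [-1.0, 0.012, 0.011]]
contact_force: [-0.9, -2.4, 0.9]
finger_gap: 0.196
```

```bash
echo 'd=s["ee_pos"][:2]-np.array([.513,-.0839]);print("travel",d@[.2765,.961],"lat",d@[.961,-.2765],"Fy",s["contact_force"][:2]@[.2765,.961],"Fx",s["contact_force"][:2]@[.961,-.2765])'>>st.py; python3 st.py
```

```text
16.1 [ 0.5145 -0.0789  0.0664] yaw -16.106160457050414 x [ 0.0137  0.009  -0.9999] F [-0.8953 -2.4343  0.8558] M [-0.2934  0.2176  0.0016] gap 0.1959270374604885
to post tool y,z -0.005418423642912847 -0.0004985820687728285
travel 0.005184011520218388 lat 5.0909696125352156e-05 Fy -2.5869085890639214 Fx -0.1873375632784593
```

Free past the 1.5 mm play, at 2.6 N. Continue.

Emit:
move_arm(motion=[[1,[0,0.006,0],0],[1,[0,0.006,0],0],[1,[0,0.006,0],0],[1,[0,0.006,0],0],[1,[0,0.006,0],0],[1,[0,0.006,0],0]])

```text
t: 16.7
ee_pos: [0.5256, -0.042, 0.0664]
orientation: [[0.014, 0.278, 0.961], [0.008, 0.961, -0.278], [-1.0, 0.011, 0.011]]
contact_force: [1.2, -2.5, -0.9]
finger_gap: 0.199
```

```bash
python3 st.py
```

```text
16.7 [ 0.5256 -0.042   0.0664] yaw -16.131181981976592 x [ 0.014   0.0078 -0.9999] F [ 1.1755 -2.5094 -0.9136] M [-0.4604  0.0198  0.0077] gap 0.19887231466185162
to post tool y,z -0.0439983324245381 -0.0009210751439928334
travel 0.04376501994529538 lat 0.0005293519477204275 Fy -2.0864683878500356 Fx 1.8234938398742269
```

Emit:
move_arm(motion=[[1,[0,0.006,-0.0003],0],[1,[0,0.006,0],0],[1,[0,0.006,0],0],[1,[0,0.006,0],0],[1,[0,0.005,0],0],[1,[0,0.003,0],0]])

```text
t: 17.3
ee_pos: [0.5359, -0.0079, 0.0664]
orientation: [[0.015, 0.277, 0.961], [0.007, 0.961, -0.277], [-1.0, 0.011, 0.013]]
contact_force: [1.5, -3.0, -2.5]
finger_gap: 0.202
```

```bash
python3 st.py
```

```text
17.3 [ 0.5359 -0.0079  0.0664] yaw -16.09223334546364 x [ 0.0152  0.0074 -0.9999] F [ 1.4619 -2.9578 -2.5436] M [-0.427  -0.148  -0.0309] gap 0.20211186820308624
to post tool y,z -0.07956235285688407 -0.0013854770429358955
travel 0.07933123450758152 lat 0.0009890827284420596 Fy -2.4382734673361477 Fx 2.2226845573952625
```

Emit:
move_arm(motion=[[1,[0,0.002,-0.0003],0],[1,[0,0.002,0],0],[1,[0,0.002,0],0],[1,[0,0.001,0],0]])

```text
t: 17.7
ee_pos: [0.5381, -0.0005, 0.0665]
orientation: [[0.016, 0.277, 0.961], [0.007, 0.961, -0.277], [-1.0, 0.011, 0.013]]
contact_force: [2.0, -2.6, -1.9]
finger_gap: 0.199
```

```bash
python3 st.py|tail -1
```

```text
travel 0.08708913608969203 lat 0.0010854186977516758 Fy -1.954699545142777 Fx 2.646405110537799
```

Emit:
move_arm(motion=[[1,[0,0.001,0],0],[1,[0,0.001,0],0]])

```text
t: 17.9
ee_pos: [0.5387, 0.0014, 0.0664]
orientation: [[0.016, 0.277, 0.961], [0.007, 0.961, -0.278], [-1.0, 0.011, 0.013]]
contact_force: [2.0, -3.2, -3.3]
finger_gap: 0.198
```

```bash
python3 st.py|tail -1
```

```text
travel 0.08907307889510535 lat 0.0011040255623992012 Fy -2.553320619493265 Fx 2.8486425267531055
```

Emit:
move_arm(motion=[[1,[0,0.001,0],0]])

```text
t: 18.0
ee_pos: [0.539, 0.0023, 0.0665]
orientation: [[0.016, 0.278, 0.961], [0.007, 0.961, -0.278], [-1.0, 0.011, 0.013]]
contact_force: [2.2, -2.5, -2.7]
finger_gap: 0.199
```

```bash
python3 st.py|tail -1
```

```text
travel 0.09007056901821443 lat 0.0011382880531648609 Fy -1.803267004986422 Fx 2.777251425090001
```

Emit:
move_arm(motion=[[1,[0,0.001,0],0]])

```text
t: 18.1
ee_pos: [0.539, 0.0024, 0.0664]
orientation: [[0.015, 0.278, 0.96], [0.005, 0.96, -0.278], [-1.0, 0.009, 0.013]]
contact_force: [1.3, -7.1, -2.1]
finger_gap: 0.2
```

```bash
python3 st.py|tail -1
```

```text
travel 0.09008620020863091 lat 0.0011062502609441632 Fy -6.493084494023637 Fx 3.179993154248945
```

Emit:
move_arm(motion=[[1,[0,0.001,0],0]])

```text
t: 18.2
ee_pos: [0.539, 0.0024, 0.0664]
orientation: [[0.015, 0.279, 0.96], [0.003, 0.96, -0.279], [-1.0, 0.007, 0.013]]
contact_force: [2.3, -5.7, -2.7]
finger_gap: 0.201
```

```bash
python3 st.py|tail -1
```

```text
travel 0.0900801390339249 lat 0.0011235536427122437 Fy -4.8172199351858325 Fx 3.800737695516363
```

Emit:
move_arm(motion=[[1,[0,0,0],0],[0.75,[0,0,0],0],[0.65,[0,0,0],0],[0.4,[0,0,0],0],[0.3,[0,0,0],0],[0.3,[0,0,0],0]])

```text
t: 18.8
ee_pos: [0.538, 0.0047, 0.0674]
orientation: [[0.014, 0.277, 0.961], [0.007, 0.961, -0.277], [-1.0, 0.011, 0.011]]
contact_force: [0.2, 0.6, 0.0]
finger_gap: 0.706
```

```bash
python3 st.py
```

```text
18.8 [0.538  0.0047 0.0674] yaw -16.111105662898236 x [ 0.0137  0.0073 -0.9999] F [0.2353 0.5638 0.042 ] M [-0.0466 -0.0174  0.0373] gap 0.7056068291696463
to post tool y,z -0.09226486542220953 9.94347153508418e-05
travel 0.09203469679281219 lat -0.0004565339300072517 Fy 0.6068578070966517 Fx 0.07019839547351672
```

Rise clear and move back from the jig.

Emit:
move_arm(motion=[[0.3,[-0.01,0,0],0],[0.3,[-0.03,0,0],0],[0.3,[-0.03,0,0],0],[0,[-0.04,0,0],0],[0,[-0.03,0,0],0],[0,[0,-0.04,-0.02],0],[0,[0,-0.04,-0.03],0],[0,[0,-0.04,-0.03],0],[0,[0,-0.03,-0.02],0],[0,[0,0,0],0]])

```text
t: 19.8
ee_pos: [0.3962, -0.1153, 0.2174]
orientation: [[0.023, 0.273, 0.962], [0.005, 0.962, -0.273], [-1.0, 0.011, 0.021]]
contact_force: [1.3, 0.8, 0.2]
finger_gap: 1.003
```

```bash
python3 - <<'E'
from h import *
for n in ("wrist","scene","top"):
  im=viewer.grab_frame(n);cv2.imwrite(f"pics/{n}8.png",im[:,:,::-1])
a=cv2.imread("pics/scene8.png")[195:290,195:375]; cv2.imwrite("pics/scenez8.png",cv2.resize(a,None,fx=4.4,fy=4.4,interpolation=cv2.INTER_CUBIC))
a=cv2.imread("pics/top8.png")[160:280,90:335]; cv2.imwrite("pics/topz8.png",cv2.resize(a,None,fx=3.2,fy=3.2,interpolation=cv2.INTER_CUBIC))
E
python3 st.py|head -1
```

```text
19.95 [ 0.4    -0.1137  0.2174] yaw -15.609751051208146 x [ 0.0255  0.0057 -0.9997] F [-0.5117  0.3195  0.4532] M [-0.0054 -0.0034 -0.0004] gap 1.0034735984784755
```

View pics/scenez8.png

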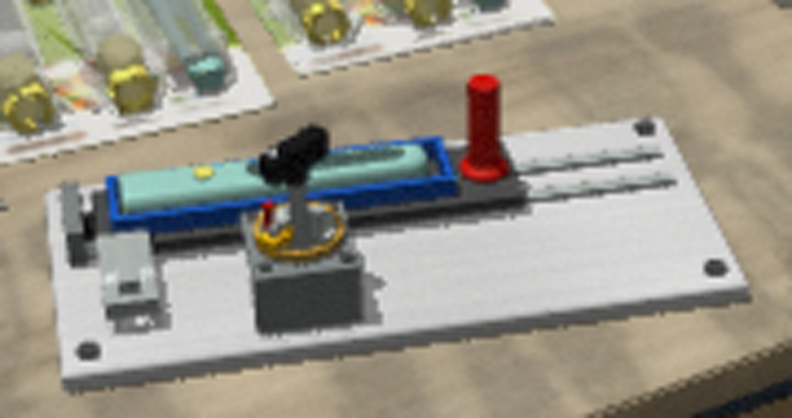

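View pics/wrist8.png

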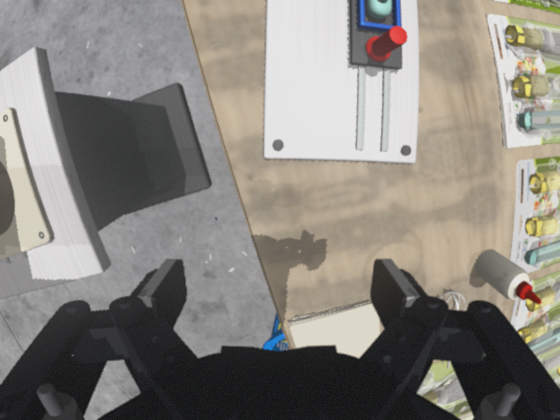

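View pics/topz8.png

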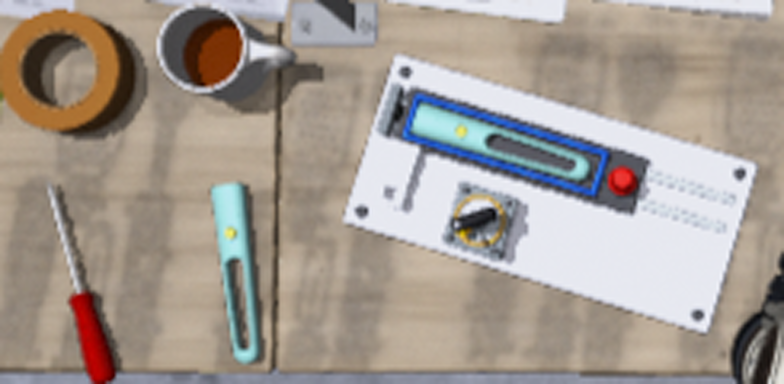

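```bash
python3 -c "
from rig import r;print(r.sign_off())"
```

```text
the job is handed in; nothing more can be done
None
```

The plunger is parked and the carriage is against the rubber end stop. I handed the job in at about 20 s, with the gripper open and clear of everything.

- **Plunger:** I lifted the T-handle about 16 mm and turned it clockwise until the moment rose. It reached about 0.18 N m, against the limit of 0.35, with the peg meeting at about 57°. I backed off to about 55° and lowered it until it took the load. It settled at a lift of about 9.6 mm, which is the notch height.
- **Carriage:** I gripped the red post and slid it at about 2–3 N. It stopped after 90.1 mm, where the force rose to about 6.5 N, and I let go there.
- **Last checks:** The final scene and top pictures show the handle still turned and raised. The carriage is at the stop block, with the teal handle in the nest. The mug and the second teal handle (top view) and the glue bottle (wrist view) show no sign of being disturbed. I did not measure their positions, and the whisk head was mostly hidden by the gripper in the view I checked. No check disagreed.

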